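Refit the idler roller of the jar mill

TASK

Put the loose idler roller back into the jar mill: lift it off its wooden rest, lower it level so that both axle ends go down the two open slots together, and set it gently on the saddles underneath - their height has been changed, so feel for them, and neither drop the roller onto them nor force it down - then let go of it. Then slide both keepers across the slots, as far as they go, so that the roller cannot jump out, and leave the other things on the bench where they are.

Things in the scene. Friction and masses are not known exactly. Their poses are not given: they have to be found in the camera images.
- idler: Loose roller: black rubber body 50 mm in diameter, 148 mm long; steel axle 12 mm in diameter standing out 42 mm at each end (232 mm over all). 0.75 kg, give or take 15 percent. Origin at its centre, y axis along the axle; same either way round; x and z turn as it rolls. Grip it from above across the rubber body at mid length.
- rest: Fixed wooden rest under the roller at the start: two V-blocks 16 mm thick, 52 mm either side of the middle, on a 12 mm board of 80 x 150 mm. Origin on the bench under its middle, y along the lying roller, z up. The roller's axis lies 52 mm above the bench, its middle within 6 mm of the rest's. V-blocks are 45 mm high and reach 34 mm to either side.
- mill: Jar mill, fixed: base plate (top 12 mm above the bench), two grey side plates (90 to 98 mm either side of the middle, 92 mm high), a fixed rubber drive roller, 50 mm thick, 100 mm behind the idler slots, a white motor housing 86 mm high behind it. Origin on the bench midway between the idler slots; z up, y along the fitted idler's axle, x from the idler towards the motor.
- left_slot (a point): Middle of the mouth of the open vertical slot in the left (+y) side plate, at the plate's top edge, 92 mm above the bench. The slot is 14 mm wide (along the mill's x), its top 6 mm flared at 45 degrees to 26 mm; it runs down past the saddle. Axes as the mill's.
- right_slot (a point): Middle of the mouth of the open vertical slot in the right (-y) side plate, at the plate's top edge, 92 mm above the bench. The slot is 14 mm wide (along the mill's x), its top 6 mm flared at 45 degrees to 26 mm; it runs down past the saddle. Axes as the mill's.
- height_screw: Fixed foot of the height screw under the idler's middle, 12 mm above the bench. It carries a level bar with two shallow brass V saddles for the axle (79 to 87 mm either side). The bar's height is not measured: the axis of the roller resting on both saddles is anywhere from 50 to 62 mm above the bench. The bar is rigid under load but bears no more than 30 N, also in a fall.
- left_keeper (a joint): Travel (m) of the sliding steel keeper on the outside of the mill's left (+y) side plate: 0 = fully open (towards the mill's -x), 0.030 = fully across the slot, against its end stop. It moves along the mill's +x, takes about 2.5 N and stays where it is left. Its strip runs 75 to 81 mm above the bench, over the axle end.
- right_keeper (a joint): The same for the keeper on the mill's right (-y) side plate.
- left_tab (a point): Middle of the black-capped top of the left keeper's upright tab, 115 mm above the bench. The tab is 13 mm thick along the mill's x, 12 mm wide along y and stands clear of the side plate's top edge by 23 mm. Push it with the fingertips or pinch it, towards the mill's +x. Axes as the mill's.
- right_tab (a point): The same on the right keeper.
- screwdriver: Bystander: screwdriver with yellow handle, 203 mm, lying near the bench's front edge. Leave alone.
- tin: Bystander: closed moisture tin, 58 mm in diameter, 60 mm high. Leave alone.
- marker: Bystander: black felt marker, 85 mm long, lying near the front edge. Leave alone.
There are look-alikes about, which are no part of the job. There is more than one size of the idler; the one meant has the size given above.

How it is judged:
By the outcome, as a careful person would: the job done as asked, in the order asked, and still so for the second after the job is handed in, with the robot touching nothing.
It also fails if it takes over 58 s, if anything falls off the work surface, if the arm or the gripper's body presses on something with over 40 N, if the wrist force passes 120 N, or if a joint passes its speed limit or range.

ROBOT

A 7-joint arm with a two-finger parallel gripper is mounted at the origin on a cart in front of the work surface, level with it; the furniture and walls round the work are solid. World frame = base frame: x ahead of the robot, y to its left, z up, the work surface at z = 0. Lengths are in mm, angles in rad, forces in N, time in s.
With the tool pointing down it reaches from about 350 to 900 mm from the base axis. Payload 7.2 kg.
Tool frame: the origin (TCP) lies at the very end of the fingers, on their centre line; the grasp point (between the pads) lies 19 mm behind it (grasp_offset is the distance from the TCP to the grasp point, in mm); z points along the fingers, y is the line along which they close (so a half turn about z gives the same grasp; the last joint's range is limited). The gripper opens to 88 mm and grips with 3 to 60 N. Pads are 20 mm wide; open, the fingers measure 115 mm over their backs; the gripper's body (75 mm by 178 mm) begins 61 mm behind the grasp point.
Start: joints at [1.039, 0.411, -0.013, 1.596, 0.006, 1.134, -0.082], TCP at [279.583, -558.983, 222.653] pointing down, gripper open.
Joint ranges: [-2.95, 2.95], [-0.29, 1.99], [-1.47, 1.44], [0.14, 2.54], [-1.03, 4.17], [0.13, 1.85], [-2.86, 2.86]. Speed limits (rad/s): [2.39, 2.39, 3.01, 3.01, 3.14, 3.14, 3.14].

INTERFACE

Orientations are given as [roll, pitch, yaw] about the fixed x, y, z axes, in that order (R = Rz(yaw) Ry(pitch) Rx(roll)).
In Python, from cell import * gives the robot as it stands. Calls block until the motion is done:
- move_pose(position, orientation): joint-space move of the TCP to a pose.
- move_straight(position, rot=None, feed=150): straight line of the TCP; rot=None keeps the orientation; feed is the mean speed in mm/s.
- move_joints(angles): joint-space move.
- set_gripper(opening, effort=None): finger opening in mm; effort is the grip in N (None keeps the last); returns when the fingers have stopped.
- hold(seconds).
- solve_ik(position, orientation): joint angles nearest the present ones, or None.
- get_image(name): name is "scene" or "top" or "wrist"; returns the picture (480x640x3 uint8, red, green, blue); there is no depth.
- camera_model(name): a dict with "K" (3x3 intrinsics, pixels), "R" (3x3) and "t" (3): a world point X has camera coordinates R X + t. Camera axes: x right, y down, z forward; pixel columns grow to the right and rows downward; lengths in mm; the calibration is good to about 2 mm. A picture is of the moment at which its call begins: read the wrist's pose just before it. camera_model takes no time and is no camera call; for the wrist camera it gives the pose at the moment of the call.
A pose or a line that the arm cannot do raises Unreachable and nothing moves.
- hand_in(): hands the job in; it is judged then, once.
Trained networks look in the newest picture that a camera, given by its name, has taken for a name from the list of things; names that differ only in an ending like _2 or _b are one class to them, and where a whole thing is asked for, a point or a joint stands for the part that bears it (a point fixed in the world has none). Each returns a list of dicts, best first, with "score" (0 to 1); they miss things now and then, are a little off and sometimes report something else, mostly with a low value. They report only what shows in the picture. A call takes as long as a camera call. They do not tell look-alikes from the thing itself.
- masks_of(camera, query): "mask" (480x640 bool, what is visible of it) and "centre" ([column, row] in pixels, amid what is visible of it).
- mark_of(camera, query): "centre" ([column, row] in pixels: a listed point, or the origin of a listed thing).
Readings, each from a call of its own:
- read_time(): time.
- read_joint_positions(): joint angles.
- read_qvel(): joint speeds.
- read_tau(): joint torques, N m.
- read_eef_pos(): TCP position.
- read_tool_rot(): TCP orientation.
- read_ft_force(): force on the tool from outside, world axes, zero at the start.
- read_wrist_torque(): the same for the moment, N m.
- read_gripper_width(): finger opening in mm.
- read_gripper_force(): force on a finger pad.
Only numpy, scipy, OpenCV 4.12 (cv2) and the standard library are available. Lean on these libraries where they do the work, as an engineer would, in place of code of your own. Each camera call takes 0.05 s, during which the arm holds its last target. There are 200 camera calls.

## Working session

There is one attempt and no reset: what is moved stays moved. The work goes in short steps, each a Python script; the robot and the scene stay as the last script left them, time stands still between calls to the robot, and variables do not carry over. Pictures are saved under pics/ and viewed, at most 10 in all, crops included, and the job is handed in when it is done.

```bash
mkdir -p pics; ls; cat > h.py <<'E'
from cell import *
import numpy as np, cv2
def ray(cam,px,z,M=None):
    M=M or camera_model(cam); K,R,t=[np.array(M[k],float) for k in("K","R","t")]
    d=R.T@np.linalg.inv(K)@np.array([px[0],px[1],1.]); c=-R.T@t
    return c+d*(z-c[2])/d[2]
def save(cam,name):
    im=get_image(cam); cv2.imwrite(f"pics/{name}.png",cv2.cvtColor(im,cv2.COLOR_RGB2BGR)); return im
E
python3 - <<'E'
from h import *
zz=dict(idler=52,rest=0,mill=0,left_slot=92,right_slot=92,height_screw=12,left_tab=115,right_tab=115,screwdriver=10,tin=30,marker=8)
for c in("top","scene"):
    save(c,c+"0")
    for q,z in zz.items():
        for r in mark_of(c,q)[:3]: print(c,q,round(r["score"],2),np.round(r["centre"]),np.round(ray(c,r["centre"],z)))
print(read_time(),read_tool_rot())
E
```

```text
pics
top idler 0.89 [283. 179.] [689. 125.  52.]
top idler 0.71 [262. 246.] [518. 176.  52.]
top rest 0.85 [265. 243.] [527. 173.   0.]
top mill 0.76 [386. 243.] [ 529. -149.    0.]
top left_slot 0.83 [354. 232.] [550. -56.  92.]
top left_slot 0.27 [388. 241.] [ 528. -139.   92.]
top right_slot 0.93 [427. 247.] [ 514. -238.   92.]
top right_slot 0.44 [466. 304.] [ 374. -333.   92.]
top height_screw 0.83 [392. 243.] [ 529. -163.   12.]
top right_tab 0.51 [435. 264.] [ 473. -251.  115.]
top screwdriver 0.83 [345. 301.] [374. -39.  10.]
top tin 0.95 [183. 310.] [353. 378.  30.]
top marker 0.69 [462. 305.] [ 365. -349.    8.]
top marker 0.52 [386. 245.] [ 523. -148.    8.]
scene idler 0.93 [292. 286.] [517. 175.  52.]
scene idler 0.81 [256. 265.] [650. 165.  52.]
scene rest 0.97 [294. 303.] [511. 178.   0.]
scene mill 0.89 [358. 240.] [ 532. -150.    0.]
scene mill 0.2 [295. 304.] [507. 180.   0.]
scene left_slot 0.63 [335. 228.] [546. -53.  92.]
scene right_slot 0.75 [379. 203.] [ 516. -240.   92.]
scene height_screw 0.5 [358. 238.] [ 525. -144.   12.]
scene height_screw 0.19 [343. 227.] [ 597. -166.   12.]
scene left_tab 0.64 [344. 227.] [507. -40. 115.]
scene right_tab 0.51 [392. 200.] [ 474. -241.  115.]
scene screwdriver 0.91 [387. 280.] [360. -28.  10.]
scene screwdriver 0.3 [360. 238.] [ 523. -151.   10.]
scene tin 0.8 [292. 388.] [334. 398.  30.]
scene marker 0.53 [439. 227.] [ 356. -344.    8.]
1.2 [ 3.14157916e+00 -2.23545663e-05  4.63790317e-01]
```

```bash
python3 - <<'E'
import cv2
a=cv2.imread("pics/top0.png")[140:340,160:490]; b=cv2.imread("pics/scene0.png")[170:420,220:480]
cv2.imwrite("pics/c1.png",cv2.resize(a,(792,480),interpolation=3)); cv2.imwrite("pics/c2.png",cv2.resize(b,(624,600),interpolation=3))
E
```

```text
(no output)
```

View pics/c1.png

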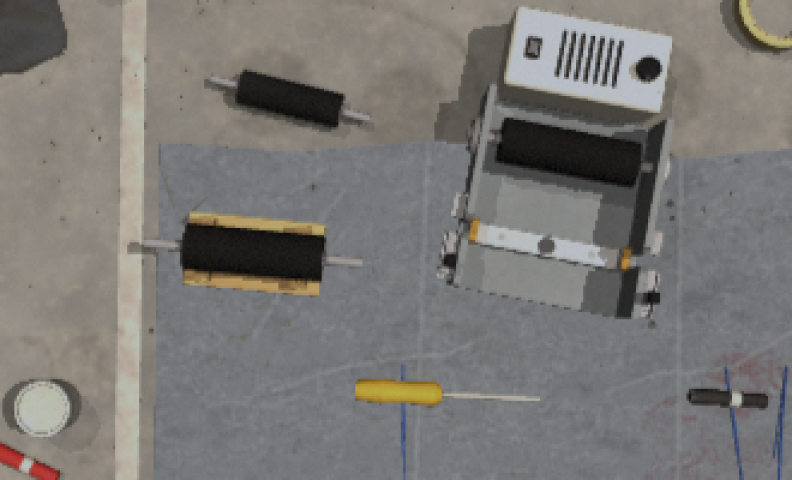

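View pics/c2.png

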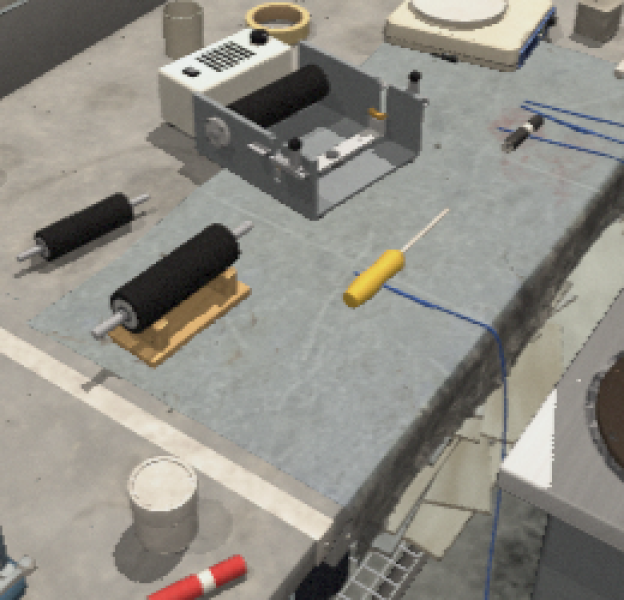

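The candidates for the idler are top (262,246), on the wooden rest, and top (283,179), lying on the bench. The one on the rest is larger and lies where the task says, so it is the one meant. Next I take close looks at the mill and then the roller.

```bash
python3 - <<'E'
from h import *
pi=np.pi
for yaw in (pi/2,-pi/2):
    for p,o in (([532,-147,350],-.195),([518,176,330],-.08),([532,-147,31],-.195),([518,176,33],-.08)):
        j=solve_ik(p,[pi,0,yaw+o]); print(yaw,p,None if j is None else np.round(j,2))
E
```

```text
1.5707963267948966 [532, -147, 350] [ 0.52  0.23 -0.42  1.56  0.1   1.37 -0.1 ]
1.5707963267948966 [518, 176, 330] [ 0.24  0.31 -0.84  1.59  0.23  1.35 -0.71]
1.5707963267948966 [532, -147, 31] [ 0.49  0.56 -0.4   1.92  0.32  0.72 -0.3 ]
1.5707963267948966 [518, 176, 33] [ 0.09  0.62 -0.67  1.92  0.54  0.79 -0.97]
-1.5707963267948966 [532, -147, 350] [-0.74  0.38  1.27  1.63 -0.37  1.4  -2.76]
-1.5707963267948966 [518, 176, 330] [ 0.47  0.45 -1.23  1.58  0.42  1.42  2.27]
-1.5707963267948966 [532, -147, 31] [-0.53  0.79  1.03  1.99 -0.89  0.9  -2.34]
-1.5707963267948966 [518, 176, 33] [ 0.42  0.93 -1.25  1.9   1.    1.12  1.82]
```

```bash
python3 - <<'E'
from h import *
pi=np.pi
def look(tag,qs):
    M=camera_model("wrist"); save("wrist",tag)
    print(tag,"cam",np.round(-np.array(M["R"]).T@M["t"]))
    for q,z in qs.items():
        for r in mark_of("wrist",q)[:2]: print(q,round(r["score"],2),np.round(r["centre"],1),np.round(ray("wrist",r["centre"],z,M),1))
move_pose([532,-147,380],[pi,0,pi/2-.195])
look("wm",dict(mill=0,left_slot=92,right_slot=92,left_tab=115,right_tab=115,height_screw=12))
move_pose([518,176,330],[pi,0,pi/2-.08])
look("wi",dict(idler=52,rest=0))
M=camera_model("wrist")
for r in masks_of("wrist","idler")[:2]:
    m=r["mask"]; c=cv2.findContours(m.astype(np.uint8),0,2)[0]; c=max(c,key=cv2.contourArea)
    rc=cv2.minAreaRect(c); b=cv2.boxPoints(rc); print(r["score"],rc,[np.round(ray("wrist",p,52,M)[:2]) for p in b])
a=cv2.imread("pics/wm.png");b=cv2.imread("pics/wi.png")
cv2.imwrite("pics/c3.png",cv2.resize(np.hstack([a,b]),(800,300),interpolation=3))
print(read_time())
E
```

```text
wm cam [546. -77. 541.]
mill 0.68 [318.7 187.5] [ 531.2 -143.2    0. ]
mill 0.67 [316.1 129.3] [544.7 -55.7   0. ]
left_slot 0.69 [316.4 124.6] [546.4 -53.8  92. ]
right_slot 0.61 [318.7 269.6] [ 510.9 -245.4   92. ]
left_tab 0.6 [282.7 112.8] [509.9 -34.1 115. ]
right_tab 0.5 [291.6 280.8] [ 473.4 -245.5  115. ]
height_screw 0.91 [316.  193.6] [ 525.5 -150.2   12. ]
wi cam [524. 248. 492.]
idler 0.86 [443.2 216.4] [680.8 140.9  52. ]
idler 0.56 [318.9 204.9] [517.7 169.8  52. ]
0.85 ((442.2941589355469, 213.32351684570312), (28.861738204956055, 125.14837646484375), 14.03624439239502) [array([640.,  67.]), array([680., 228.]), array([715., 216.]), array([679.,  54.])]
4.8333
```

View pics/wm.png

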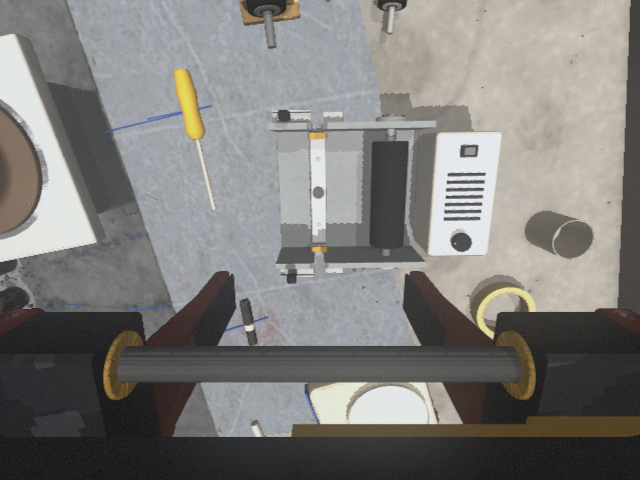

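View pics/wi.png

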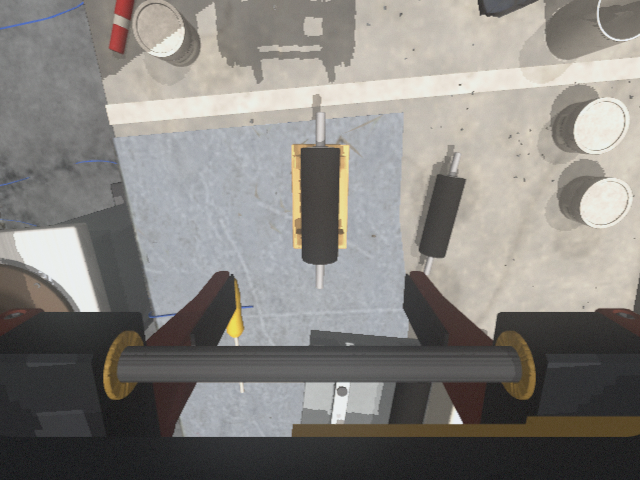

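The wrist views show the slots near (317,125) and (319,265), the tabs at (283,116) and (291,278), and the axle ends at (320,112) and (320,289) in wi. I enlarge both once for pixel-accurate ends.

```bash
python3 - <<'E'
import cv2,numpy as np
a=cv2.imread("pics/wm.png")[100:290,265:355]; b=cv2.imread("pics/wi.png")[105:295,290:352]
z=3.15
a=cv2.resize(a,(450,598),interpolation=0); b=cv2.resize(b,(310,598),interpolation=0)
cv2.imwrite("pics/c4.png",np.hstack([a,b]))
E
```

```text
(no output)
```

View pics/c4.png

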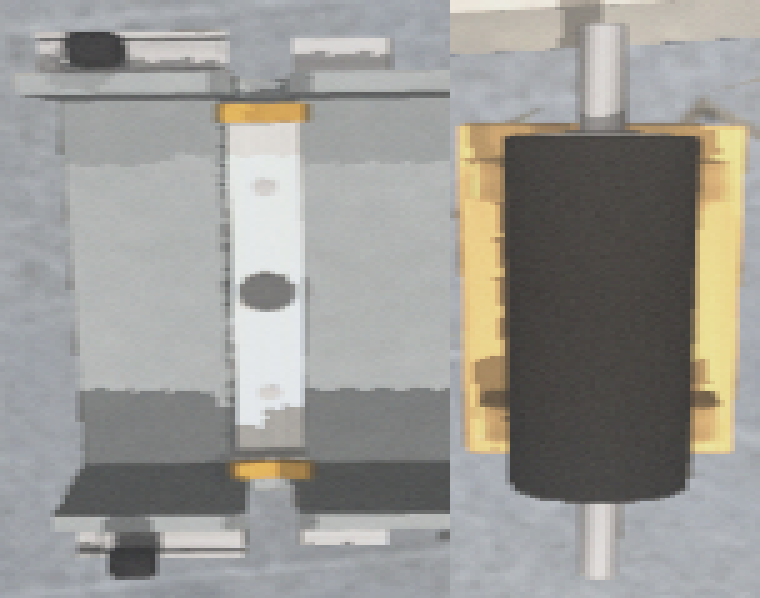

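```bash
cat >> h.py <<'E'
E
python3 - <<'E'
from h import *
pi=np.pi
M=camera_model("wrist")  # idler view
f=lambda p,z:ray("wrist",p,z,M)[:2]
a,b=f((320.6,112.9),52),f((320,288.7),52)
c,d=f((320.4,148),52),f((320,262.5),52)
for u,v in((a,b),(c,d)): print("idler",u,v,(u+v)/2,np.linalg.norm(u-v),np.arctan2(-(u-v)[0],(u-v)[1]))
move_pose([532,-147,380],[pi,0,pi/2-.195])
M=camera_model("wrist"); print(np.array(M["R"]).T[:,2])
l,r=f((317.6,126.7),92),f((319.2,265.9),92)
u=(l-r)/np.linalg.norm(l-r)
print("slot",l,r,(l+r)/2,np.linalg.norm(l-r),np.arctan2(-u[0],u[1]))
print("saddles")
for z in (45,50):
    s,t=f((265+263/5,100+113/3.147),z),f((265+271/5,100+469/3.147),z); print(z,s,t,(s+t)/2,np.linalg.norm(s-t))
print("tabs",f((284,115.9),115),f((291.6,278.6),115))
print(read_time())
E
```

```text
idler [528.97542878 283.37048605] [509.25120556  51.07524626] [519.11331717 167.22286616] 233.13112921553835 -0.08470696650379662
idler [525.36619651 242.05481651] [512.44179658  90.10820903] [518.90399654 166.08151277] 152.4952839852033 -0.08485457747196275
[-0.05202286 -0.26509836 -0.96281695]
slot [547.91733492 -52.64065798] [ 514.1539207  -236.55189227] [ 531.03562781 -144.59627512] 186.98478611060065 -0.18156361613206076
saddles
45 [545.75485311 -62.576708  ] [ 516.10384391 -226.56355611] [ 530.92934851 -144.57013205] 166.6459381455519
50 [545.75688404 -62.68237853] [ 516.40448124 -225.01776439] [ 531.08068264 -143.85007146] 164.96769699071183
tabs [510.94375341 -34.05900347] [ 475.56265941 -238.9940017 ]
6.075
```

```bash
python3 - <<'E'
from h import *
pi=np.pi
move_pose([519,167,130],[pi,0,pi/2-.085])
move_straight([519,167,33],feed=120)
print(read_ft_force()); set_gripper(40,35); print(read_gripper_width(),read_gripper_force(),read_ft_force())
move_straight([519,167,180],feed=150)
hold(.1); print("lifted",read_ft_force(),read_wrist_torque(),read_gripper_width())
move_pose([531,-145,160],[pi,0,pi/2-.182])
hold(.2); print(read_eef_pos(),read_tool_rot(),read_ft_force(),read_wrist_torque())
save("wrist","held"); print(read_time())
E
```

```text
[ 0.1003445   1.08279245 -0.39165568]
49.42689428479798 35.00002920627594 [-0.65871926 -0.0484821   1.2050845 ]
lifted [-0.7925399   0.4638333  -6.27671656] [-0.05446756 -0.11034431 -0.00138302] 49.35892837017837
[ 531.47328084 -143.24071983  160.18410497] [ 3.14124022e+00 -4.46832458e-04  1.39161544e+00] [ 0.072168    0.48039621 -6.56724194] [-0.06240473 -0.02737882  0.03141087]
11.8833
```

View pics/held.png

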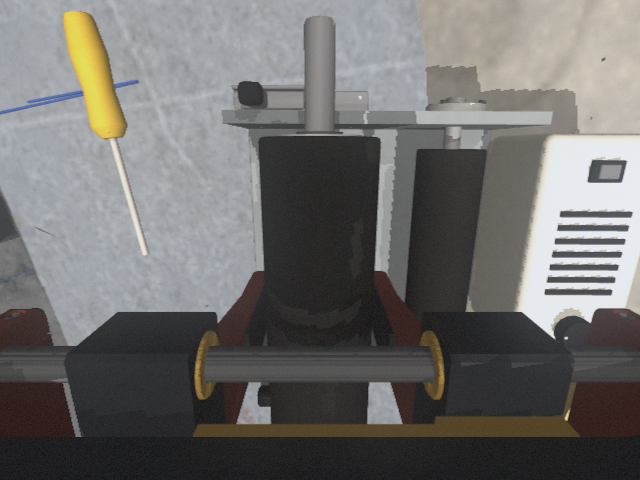

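```bash
python3 - <<'E'
from h import *
M=camera_model("wrist");K,R,t=[np.array(M[k],float) for k in("K","R","t")]
def pj(X): c=K@(R@np.array(X,float)+t); return np.round(c[:2]/c[2],1)
p=np.array(read_eef_pos()); print(p,read_time(),read_joint_positions()-np.array(solve_ik([531,-145,160],[np.pi,0,np.pi/2-.182])))
y=-.182; u=np.array([-np.sin(y),np.cos(y),0]); 
for off in (-4,0,4): print("tip top",off,pj(p+[0,0,19+6]+u*(116+off)),"tip bot",pj(p+[0,0,13]+u*(116+off)),"body end axis",pj(p+[0,0,19]+u*(74+off)))
print("slot",pj([547.9,-52.6,92]),"tab",pj([511,-34,115]))
E
```

```text
[ 531.3946922  -143.59586579  160.16870757] 11.8833 [-1.80847916e-03 -1.65217239e-04 -7.98713805e-04 -3.28360388e-06
 -8.48701632e-05 -1.12458564e-05 -1.73842973e-04]
tip top -4 [321.   31.5] tip bot [320.8  41.2] body end axis [320.5 152.1]
tip top 0 [321.   18.8] tip bot [320.8  29.7] body end axis [320.5 142. ]
tip top 4 [321.1   5.8] tip bot [320.9  18. ] body end axis [320.6 131.6]
slot [319.7 112.4] tab [249.5  86.7]
```

```bash
python3 -c "
import cv2
a=cv2.imread('pics/held.png')[5:155,220:400]
cv2.imwrite('pics/c5.png',cv2.resize(a,(720,600),interpolation=0))"
```

```text
(no output)
```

View pics/c5.png

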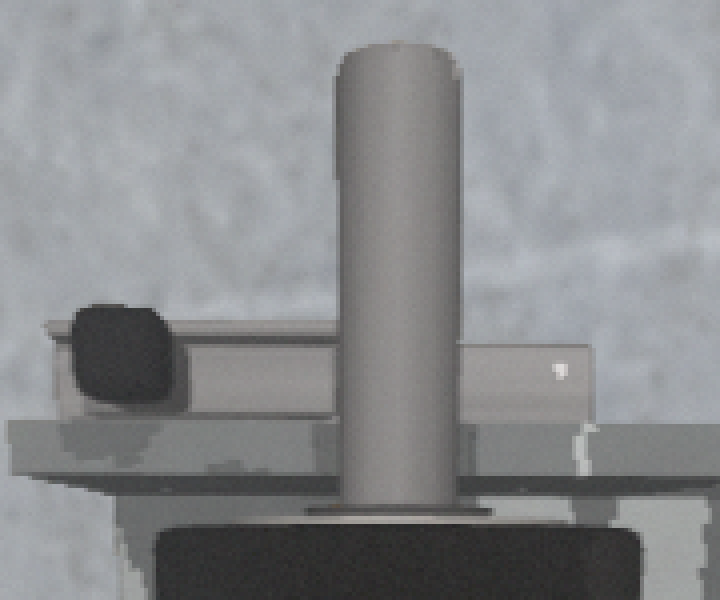

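The axle sits centred over the left flare: slot centre at about 318.9 px, axle at 319.7 px, and the tip at its level position. I shift slightly in y, then lower and feel for the saddles.

```bash
python3 - <<'E'
from h import *
X,Y=530.2,-147.0
move_straight([X,Y,120],feed=100); hold(.2)
print(read_eef_pos(),read_ft_force())
ok=True
for z in (76,66,56,46):
    move_straight([X,Y,z],feed=70); f=np.array(read_ft_force()); print(z,np.round(read_eef_pos(),1),np.round(f,1))
    if np.linalg.norm(f[:2])>8 or f[2]>-3: ok=False; print("stop"); break
if ok:
    hold(.3); b=np.mean([ (hold(.02),read_ft_force()[2])[1] for _ in range(5)]); print("base",b,read_time())
    z=46; 
    while z>30:
        z-=.5; move_straight([X,Y,z],feed=8); f=read_ft_force()[2]
        if f-b>2:
            hold(.1); f=read_ft_force()[2]
            if f-b>2: break
    print("contact",z,read_eef_pos(),read_ft_force(),read_wrist_torque(),read_gripper_width())
print(read_time())
E
```

```text
[ 530.74287534 -147.01041102  120.71567824] [ 0.70177997 -0.48316815 -6.79851766]
76 [ 530.4 -146.9   76.1] [ 0.5 -0.1 -7. ]
66 [ 529.9 -147.    65.6] [-0.2 -0.7 -7.6]
56 [ 529.9 -147.    55.4] [ 0.2  0.4 -7. ]
46 [ 530.  -146.9   45.4] [-0.1 -0.2 -7.3]
base -6.8644512501594885 14.6667
contact 34.5 [ 530.33735945 -147.0107968    34.63662054] [-0.45210901 -0.05926006 -4.61387316] [-0.06477393 -0.02529051  0.03953734] 49.21795946025272
20.5167
```

```bash
python3 - <<'E'
from h import *
X,Y=530.2,-147.0; z=34.5
while z>32.5:
    z-=.25; move_straight([X,Y,z],feed=8); hold(.1); f=read_ft_force(); print(z,np.round(read_eef_pos(),2),np.round(f,1),np.round(read_wrist_torque(),2))
    if f[2]>-1.5: break
print(read_time())
E
```

```text
34.25 [ 530.31 -147.03   34.49] [-1.3  0.6 -0.2] [0.01 0.26 0.03]
20.8667
```

The saddles now carry the roller; the axis is at about 53.5 mm and the pressing force was small. I release it, retreat and check.

```bash
python3 - <<'E'
from h import *
pi=np.pi
set_gripper(84); print(read_ft_force(),read_gripper_width())
move_straight([530.2,-147,140],feed=120)
M=None
yl=pi/2-.182
move_pose([511,-110,230],[pi,0,yl]); hold(.1)
M=camera_model("wrist"); save("wrist","rel")
for q in("left_tab","right_tab","left_slot","right_slot"):
    z=115 if "tab" in q else 92
    for r in mark_of("wrist",q)[:2]: print(q,round(r["score"],2),np.round(r["centre"],1),np.round(ray("wrist",r["centre"],z,M),1))
print(read_time(),read_eef_pos())
E
```

```text
[-0.54750737  1.49246377  0.64977001] 83.84012640436227
left_tab 0.74 [300.9 142.2] [509.1 -34.9 115. ]
left_tab 0.29 [345.3 248.1] [ 529.3 -126.9  115. ]
left_slot 0.79 [350.4 159.9] [546.9 -56.7  92. ]
right_slot 0.79 [344.3 350.3] [ 511.4 -240.9   92. ]
23.4417 [ 510.69809306 -110.21634003  229.02962901]
```

View pics/rel.png

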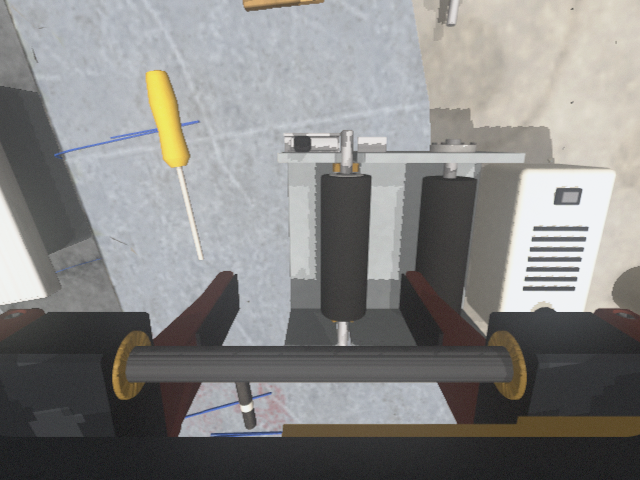

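The roller sits in both slots on the saddles, axle end at (346,135) and left tab at (302,144). Next come the keepers.

```bash
cat > keep.py <<'E'
from h import *
import sys
pi=np.pi; e=np.array([np.cos(.182),-np.sin(.182),0]); rot=[pi,0,pi/2-.182]
def go(tab):
    tab=np.array(tab,float); set_gripper(44)
    move_pose(tab+[0,0,150-tab[2]],rot); move_straight(tab,feed=100); hold(.1); print("pre",np.round(read_eef_pos(),1),np.round(read_ft_force(),1))
    set_gripper(8,10); w=read_gripper_width(); hold(.1); p0=np.array(read_eef_pos()); print("pinch",w,np.round(read_ft_force(),1),p0.round(1))
    if not 10<w<16: return
    move_straight(tab+e*24,feed=60); print(np.round(read_ft_force(),1))
    d=24
    while d<40:
        d+=1; move_straight(tab+e*d,feed=20); hold(.05); f=-np.dot(read_ft_force(),e)
        if f>9: break
    print("end",d,round(f,1),"travel",np.dot(np.array(read_eef_pos())-p0,e),read_gripper_width())
    set_gripper(44); p=np.array(read_eef_pos()); move_straight(p+[0,0,50],feed=120); print(read_time())
go(eval(sys.argv[1]))
E
python3 keep.py "[511,-36.5,101]"
```

```text
pre [511.6 -36.5 101.7] [-0.5 -0.8 -0.2]
pinch 13.112037071734413 [-1.2  0.6  3.6] [510.9 -36.5 101.1]
[ 2.6 -0.6  1.4]
end 32 11.0 travel 29.06141722935489 13.638297855959433
30.3333
```

```bash
python3 keep.py "[474,-241,101]" && python3 - <<'E'
from h import *
pi=np.pi
move_pose([505,-215,270],[pi,0,pi/2-.182]); hold(.2)
M=camera_model("wrist"); a=save("wrist","fin")
K,R,t=[np.array(M[k],float) for k in("K","R","t")]
e=np.array([np.cos(.182),-np.sin(.182),0])
for q in("left_tab","right_tab","left_slot","right_slot"):
    z=115 if "tab" in q else 92
    for r in mark_of("wrist",q)[:2]: print(q,round(r["score"],2),np.round(r["centre"],1),np.round(ray("wrist",r["centre"],z,M),1))
print(read_time())
b=cv2.imread("pics/fin.png")[60:360,200:500]; cv2.imwrite("pics/c6.png",cv2.resize(b,(600,600),interpolation=0))
E
```

```text
pre [ 474.6 -241.   101.6] [-0.3  0.9 -0.4]
pinch 13.439267819120612 [-0.3  0.3  1.6] [ 473.9 -241.1  101.1]
[ 2.  -1.1  0.5]
end 31 9.3 travel 28.147494126668008 13.445573198073605
36.7
left_tab 0.59 [319.3  10.1] [535.8 -40.3 115. ]
right_tab 0.76 [326.4 254.6] [ 504.6 -247.4  115. ]
left_slot 0.56 [332.6  39. ] [544.7 -57.1  92. ]
right_slot 0.78 [330.7 243.1] [ 510.3 -243.4   92. ]
37.7083
```

View pics/c6.png

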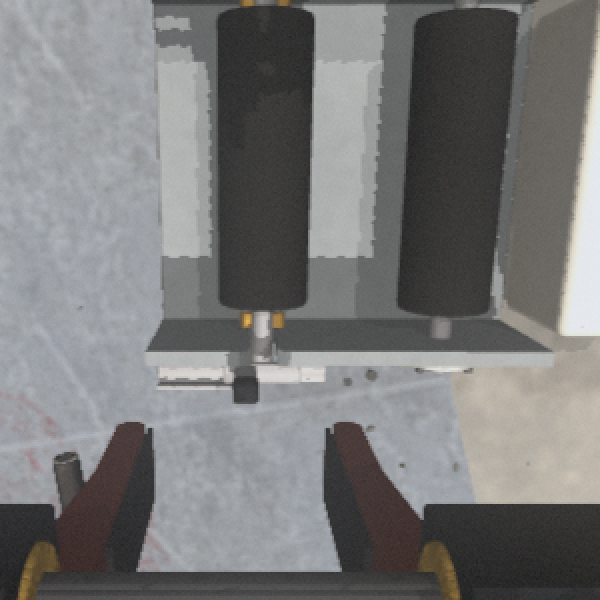

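Both keepers show across the slots: the right tab cap is at crop (245,387), just -x of the axle. I make one quick check that the right one is hard on its stop.

```bash
python3 - <<'E'
from h import *
pi=np.pi; e=np.array([np.cos(.182),-np.sin(.182),0]); rot=[pi,0,pi/2-.182]; tab=np.array([474,-241,101.])
p=tab+e*28; set_gripper(40); move_pose(p+[0,0,45],rot); move_straight(p,feed=120); set_gripper(8,20)
for d in range(28,36):
    move_straight(tab+e*d,feed=25); hold(.05); f=-np.dot(read_ft_force(),e); print(d,round(f,1),np.round(np.dot(np.array(read_eef_pos())-tab,e),2))
    if f>13: break
set_gripper(40); q=np.array(read_eef_pos()); move_straight(q+[0,0,90],feed=150); print(read_time())
E
```

```text
28 3.4 27.98
29 5.3 28.05
30 8.5 28.12
31 12.4 28.17
32 15.6 28.22
42.5167
```

```bash
python3 -c "
from cell import *
print(hand_in())"
```

```text
the job is handed in; nothing more can be done
None
```

The idler rests on both saddles with its axis about 53.5 mm above the bench and has been released. Both keepers are across the slots against their end stops, and I handed the job in after about 42.5 s.

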